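# Load the cassette reader, start it and sort the used dishes

### The arm

A 7-joint arm with a two-finger parallel gripper is mounted at the origin on the work surface. World frame = base frame: x ahead of the robot, y to its left, z up, the work surface at z = 0. Lengths are in m, angles in rad, forces in N, time in s.
With the tool pointing down it reaches from about 0.4 to 0.875 m from the base axis. Payload 4.4 kg.
Tool frame: the origin (TCP) lies between the finger pads; the fingertips stand 17 mm ahead of it and the grasp point (between the pads) lies 2 mm behind it; z points along the fingers, y is the line along which they close (so a half turn about z gives the same grasp; the last joint's range is limited). The gripper opens to 85 mm and grips with 20 to 120 N. Pads are 22 mm wide; open, the fingers measure 114 mm over their backs; the gripper's body (76 mm by 85 mm) begins 54 mm behind the grasp point. The pads swing forward as they close: fully open they stand 13 mm farther back than shut.
Start: joints at [-1.371, 0.628, 0.038, 1.517, -0.027, 0.996, -0.02], TCP at [0.171, 0.627, 0.248] pointing down, gripper open.
Joint ranges: [-3.06, 3.06], [-0.37, 2.12], [-1.25, 1.32], [0.18, 2.47], [-1.1, 4.24], [0.23, 1.98], [-2.94, 2.94]. Speed limits (rad/s): [2.57, 2.57, 3.14, 3.14, 3.14, 3.14, 3.14].

### API

Orientations are given as a unit quaternion [x, y, z, w].
In Python, from rig import r gives the robot as it stands.
- The arm moves only by the tool apply_moves, never from a script. Its arguments are lists of equal length, an entry for each row: "dp": the shift along the world's x, y, z each as a share of 5 cm, from -1 to 1, a list of three; "angular": the turn, a rotation vector about the world's x, y, z each as a share of 0.08 rad, from -1 to 1, a list of three. In form: {"dp": [[dx, dy, dz], ...], "angular": [[rx, ry, rz], ...]}. A call has exactly 5 rows; each row shifts and turns the commanded pose from where the row before left it; what a row does not reach is not made up. A row lasts 1/8 s, in which the tool goes at most 62.5 mm and 10.7 degrees, less where a joint would pass 70% of its speed; a pose out of reach is approached as far as the arm can. A call with a number of a shift or a turn outside -1 to 1 is refused whole. A call with a gripper value outside its range is refused whole. "jaw" is the opening, from 0 (shut) to 1 (fully open), set as the call begins (left out, the last holds). The fingers move at their own pace and stop on an object; the grip force is fixed at half the most. Time passes only in rows, so rows that do not move let the fingers close, or fill a call up. It gives the time, the measured TCP pose, the force, the opening and the grip force at its end, in the units of the state.
- r.state(): the state, without advancing time (a new reading comes with each control period).
- r.camera(name): name is "side" or "top"; returns the picture (384x512x3 uint8, red, green, blue); there is no depth.
- r.camera_info(name): a dict with "fx", "fy", "cx", "cy" (pixels), "D" ([k1, k2, p1, p2, k3] as OpenCV has them; the pictures are not rectified), "rvec" (rotation vector, rad) and "tvec" (3), from world to camera coordinates, as OpenCV has them. Camera axes: x right, y down, z forward; pixel columns grow to the right and rows downward; lengths in m; the calibration is good to about 2 mm. A picture is of the moment at which its call begins. camera_info takes no time and is no camera call.
- r.finish_job(): hands the job in; it is judged then, once.
The state is a dict: "time_s": time; "joint_pos": joint angles; "joint_vel": joint speeds; "tau": joint torques, N m; "eef_pos": TCP position; "tcp_rot": TCP orientation; "contact_force": force on the tool from outside, world axes, zero at the start; "ft_torque": the same for the moment, N m; "grip_width": finger opening in m; "finger_force": force on a finger pad.
Only numpy, scipy, OpenCV 4.12 (cv2) and the standard library are available. Lean on these libraries where they do the work, as an engineer would, in place of code of your own. Each camera call takes 0.05 s, during which the arm holds its last target. There are 200 camera calls.

### The job

Slide every assay cassette on the bench nose first into a free bay of the reader until it is fully home, and only then start the reading: press the small round key fully, let it up, then press the large round key fully, never pressing the square stop key between them. Clear the used sample dishes away as well: round dishes into the round tub, oblong chamber blocks into the square steel bin; leave everything else on the bench where it is.

Things in the scene. Friction and masses are not known exactly. Their poses are not given: they have to be found in the camera images.
- dock: Low white cassette reader (fixed), 250 mm wide (y). Three bays side by side, open towards its -x, under a clear cover (top 29 mm above the bench) that begins at x = -13 mm; the bare deck, 12 mm high, runs on to x = -135 mm. Rear housing, 64 mm high, from x = 45 to 160 mm. Origin: on the bench, under the deck's middle.
- bay0 (a point): Where a cassette's underside centre lies when fully home in this bay: on the deck, 12 mm above the bench. It goes in nose first along the dock's +x. Bays are 75 mm apart in y. The slot is 57 mm wide, 13 mm high; mouth (cover's edge) 10 mm behind this point (-x), end stop 48 mm ahead. Wedge noses of the dividers reach 16 mm out in front of the mouth.
- bay1 (a point): Where a cassette's underside centre lies when fully home in this bay: on the deck, 12 mm above the bench. It goes in nose first along the dock's +x. Bays are 75 mm apart in y. The slot is 57 mm wide, 13 mm high; mouth (cover's edge) 10 mm behind this point (-x), end stop 48 mm ahead. Wedge noses of the dividers reach 16 mm out in front of the mouth.
- bay2 (a point): Where a cassette's underside centre lies when fully home in this bay: on the deck, 12 mm above the bench. It goes in nose first along the dock's +x. Bays are 75 mm apart in y. The slot is 57 mm wide, 13 mm high; mouth (cover's edge) 10 mm behind this point (-x), end stop 48 mm ahead. Wedge noses of the dividers reach 16 mm out in front of the mouth.
- cassette0: Assay cassette: flat white slab 96 (its x) x 54 (its y) x 10 mm thick with a dark window near its nose; its nose is the +x end. An upright grip 24 (x) x 14 (y) mm stands on its tail, centred 34 mm behind the middle (at x = -34 mm), from 10 to 40 mm above the underside. 80 g. Origin: centre of the underside.
- cassette1: Assay cassette: flat white slab 96 (its x) x 54 (its y) x 10 mm thick with a dark window near its nose; its nose is the +x end. An upright grip 24 (x) x 14 (y) mm stands on its tail, centred 34 mm behind the middle (at x = -34 mm), from 10 to 40 mm above the underside. 80 g. Origin: centre of the underside.
- cassette2: Assay cassette: flat white slab 96 (its x) x 54 (its y) x 10 mm thick with a dark window near its nose; its nose is the +x end. An upright grip 24 (x) x 14 (y) mm stands on its tail, centred 34 mm behind the middle (at x = -34 mm), from 10 to 40 mm above the underside. 80 g. Origin: centre of the underside.
- dish0: Used round culture dish with lid, white, 40 mm diameter, 18 mm high. Origin: centre of the underside.
- dish1: Used round culture dish with lid, white, 40 mm diameter, 18 mm high. Origin: centre of the underside.
- block0: Used oblong chamber block, white with three grey wells, 26 (its x) x 50 (its y) x 18 mm high. Origin: centre of the underside.
- block1: Used oblong chamber block, white with three grey wells, 26 (its x) x 50 (its y) x 18 mm high. Origin: centre of the underside.
- tub: Round white tub (fixed), 130 mm across outside, 50 mm high, wall 4 mm, floor 5 mm. Origin: centre of the underside.
- tray: Square steel bin (fixed), 125 x 125 mm outside, 50 mm high, wall 4 mm, floor 4 mm. Origin: centre of the underside.
- key_small (a joint): Travel of the small round key (18 mm across), m; 0 up, 0.006 fully down (about 4 N); springs back.
- key_small_top (a point): Centre of the top of the small round key. The three keys stand in a row, 50 mm apart, on a low white box with a black face (fixed, 150 mm along the row x 70 x 24 mm high): small round, square (middle), large round.
- key_square (a joint): Travel of the square middle key (18 mm, the stop key), m; 0 up, 0.006 down; springs back. Its top is 38 mm above the bench.
- key_large (a joint): Travel of the large round key (32 mm across), m; 0 up, 0.006 fully down (about 4 N); springs back.
- key_large_top (a point): Centre of the top of the large round key.
- wash_bottle: Bystander: white bottle, 60 mm wide, 160 mm high. Leave it alone. Origin: centre of the underside.
- beaker: Bystander: glass cup, 70 mm wide, 90 mm high. Leave it alone. Origin: centre of the underside.
- tube_rack: Bystander: grey rack of capped tubes, 60 x 150 x 90 mm. Leave it alone. Origin: centre of the underside.
- tip_box: Bystander: grey closed box 80 x 120 x 50 mm. Leave it alone. Origin: centre of the underside.
- marker: Bystander: marker pen lying along its y, 12 x 120 mm. Leave it alone. Origin: centre of the underside.
- jar: Bystander: small amber jar, 50 mm wide, 60 mm high. Leave it alone. Origin: centre of the underside.

How it is judged:
By the outcome, as a careful person would: the job done as asked, in the order asked, and still so for the second after the job is handed in, with the robot touching nothing.
Of cassette0, cassette1, cassette2 only 2 to 3 are there at a start; the rules pass over those that are not, and their reading is None.
Of dish0, dish1, block0, block1 only 3 to 4 are there at a start; the rules pass over those that are not, and their reading is None.
At some moment in a run one of dish0, dish1, block0, block1 may be knocked a few centimetres aside while the robot is not near it.
Once in a run the grip may slacken for a moment while it holds something.
It also fails if it takes over 210 s, if anything falls off the work surface, if the arm or the gripper's body presses on something with over 40 N, if the wrist force passes 120 N, or if a joint passes its speed limit or range.

## Working session

There is one attempt and no reset: what is moved stays moved. The work goes in short steps, Python scripts to look and compute and a tool call to move; the robot and the scene stay as the last step left them, time stands still between calls to the robot, and variables do not carry over. Pictures are saved under pics/ and viewed, at most 14 in all, crops included, and the job is handed in when it is done.

Besides the shell and the picture viewer there is one more tool, called after ">>>" by a JSON object that holds its "op" and its "data". apply_moves: Moves the arm, as the interface text tells. Shift numbers are shares of 5 cm and turn numbers shares of 0.08 rad, none past 1 either way. Its arguments: {"type":"object","properties":{"dp":{"type":"array","items":{"type":"array","items":{"type":"number"}}},"angular":{"type":"array","items":{"type":"array","items":{"type":"number"}}},"jaw":{"type":"number"}},"required":["dp","angular"]}

```bash
ls; mkdir -p pics; cat > h.py <<'E'
import numpy as np, cv2
from scipy.spatial.transform import Rotation as R
from rig import r
def cam(n):
    i=r.camera_info(n); K=np.array([[i['fx'],0,i['cx']],[0,i['fy'],i['cy']],[0,0,1.]])
    return K,np.array(i['D'],float),np.array(i['rvec'],float),np.array(i['tvec'],float)
def ray(n,uv):
    K,D,rv,t=cam(n); M=cv2.Rodrigues(rv)[0]
    p=cv2.undistortPoints(np.array(uv,float).reshape(-1,1,2),K,D).reshape(-1,2)
    d=np.c_[p,np.ones(len(p))]@M; return -M.T@t,d
def onz(n,uv,z):
    c,d=ray(n,uv); return c+d*((z-c[2])/d[:,2])[:,None]
def proj(n,X):
    K,D,rv,t=cam(n); return cv2.projectPoints(np.array(X,float).reshape(-1,1,3),rv,t,K,D)[0].reshape(-1,2)
def tri(a,b):
    c1,d1=ray('top',[a]);c2,d2=ray('side',[b]);d1=d1[0];d2=d2[0]
    s=np.linalg.lstsq(np.c_[d1,-d2],c2-c1,rcond=None)[0]; p=c1+s[0]*d1;q=c2+s[1]*d2
    return (p+q)/2,np.linalg.norm(p-q)
def snap(n,f):
    im=r.camera(n); cv2.imwrite('pics/'+f,im[...,::-1]); return im
E
python3 - <<'E'
from h import *
for n in('top','side'):
    im=snap(n,n+'0.png'); cv2.imwrite(f'pics/{n}0b.png',cv2.resize(im[...,::-1],(800,600),interpolation=cv2.INTER_CUBIC))
    print(n,ray(n,[[256,192]]),r.camera_info(n)['fx'])
print(r.state())
E
```

```text
pics
top (array([ 0.3356731 , -0.04682455,  1.04546668]), array([[ 2.09887561e-01, -8.65708285e-04, -9.77935631e-01]])) 355.8706381446595
side (array([0.17730746, 0.84016397, 1.19176416]), array([[ 0.23538219, -0.58368671, -0.77714754]])) 447.20806718991486
{'time_s': 0.1, 'joint_pos': array([-1.37081233,  0.62926487,  0.03841573,  1.51824331, -0.02698664,
        0.99629021, -0.01998443]), 'joint_vel': array([ 0.00049454, -0.0029789 ,  0.00073347, -0.00283539,  0.00212679,
        0.00103047, -0.0016272 ]), 'tau': array([ 4.21541015e-03, -5.64530504e+01,  1.23128682e+00, -1.93970400e+01,
        1.14347582e-02,  5.46059120e-03, -2.40861436e-05]), 'eef_pos': array([0.17055431, 0.62669026, 0.2474811 ]), 'tcp_rot': array([ 1.32477912e-01,  9.91185598e-01, -8.37617157e-04, -1.06354347e-04]), 'contact_force': array([-0.91053431,  0.66790071,  0.99306551]), 'ft_torque': array([-0.06347576,  0.06161005,  0.00797421]), 'finger_force': 0.0, 'grip_width': 0.08532151604286517}
```

View pics/top0b.png

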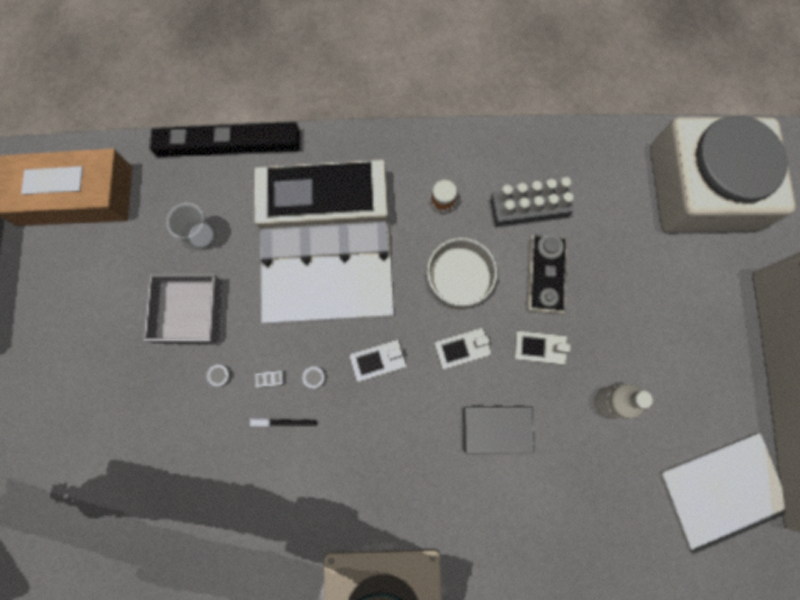

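View pics/side0b.png

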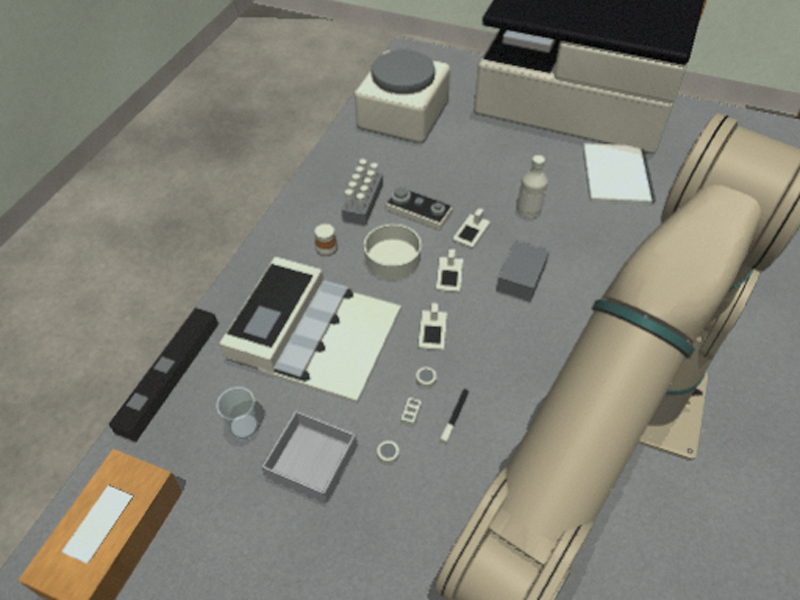

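The top view (800×600) shows three cassettes at (378,360), (463,348) and (541,347) with noses to the left. Dishes are at (218,376) and (313,377), the block at (268,379), the tray at (181,309), the tub at (462,272) and the dock deck at (326,285). The large key is at (551,247) and the small key at (549,297). The side view shows the same things.

```bash
cat > m.py <<'E'
from h import *
def blobs(n,im,z,roi,amin=60,lo=165):
    """white blobs in 4x picture; returns hull pts on plane z"""
    S=4; g=cv2.resize(im,None,fx=S,fy=S,interpolation=cv2.INTER_CUBIC).min(2)
    x0,y0,x1,y1=[int(v*.64*S) for v in roi]; m=np.zeros_like(g); m[y0:y1,x0:x1]=(g[y0:y1,x0:x1]>lo)*255
    out=[]
    for c in cv2.findContours(m,cv2.RETR_EXTERNAL,cv2.CHAIN_APPROX_NONE)[0]:
        if cv2.contourArea(c)<amin*S*S: continue
        uv=(c.reshape(-1,2)+.5)/S-.5; out.append((uv,onz(n,uv,z)))
    return out
def rect(P):
    (cx,cy),(a,b),an=cv2.minAreaRect((P[:,:2]*1000).astype(np.float32)); return np.round([cx,cy,a,b,an],1)
E
python3 - <<'E'
from m import *
T=cv2.imread('pics/top0.png')[...,::-1].copy(); S=cv2.imread('pics/side0.png')[...,::-1].copy()
for n,im,rois in(('top',T,[(190,325,600,400)]),('side',S,[(360,200,500,480)])):
  for roi in rois:
    for lo in(120,150):
      print(n,lo)
      for uv,P in blobs(n,im,.014,roi,20,lo): print(uv.mean(0).round(1)/.64,rect(P))
# dock deck corners, dock etc
for uv,P in blobs('top',T,.012,(250,240,400,330),200,150): print('deck',rect(P))
for uv,P in blobs('side',S,.012,(240,250,405,400),200,150): print('deckside',uv.min(0),rect(P))
for uv,P in blobs('top',T,.05,(425,235,500,310),200,130): print('tub',rect(P))
print('values top',T[int(345*.64),int(350*.64):int(410*.64):3].min(1) , 'bg',T[260,200])
print('tray', onz('top',np.array([[151,275],[216,276],[213,343],[145,342]])*.64,.05))
print('keys',onz('top',np.array([[551,247],[551,271],[549,297]])*.64,.038))
import numpy as np
up=lambda I,b,f:cv2.imwrite(f,cv2.resize(I[b[1]:b[3],b[0]:b[2],::-1],(800,600),interpolation=cv2.INTER_CUBIC))
up(T,(120,90,376,282),'pics/tc.png'); up(S,(150,90,406,282),'pics/sc.png')
E
```

```text
top 120
[267.1875  377.96875] [417.2 203.   34.5  55.2   4.9]
[311.5625  376.40625] [416.8 120.5  45.7  45.1  35.8]
[215.9375 374.6875] [425.2 299.8  45.1  45.2  40.9]
[377.1875  360.15625] [444.   -1.6  60.2 100.7  15.6]
[541.40625 346.875  ] [ 459.5 -312.   108.8   59.1   82.5]
[462.34375 347.8125 ] [ 463.1 -161.9   63.6  103.6   13.9]
[199.21875 332.03125] [506.2 334.3  41.2  30.   88.5]
top 150
[267.65625 378.28125] [416.3 202.   27.1  49.6   4.4]
[312.03125 376.5625 ] [417.  119.2  38.5  39.9  89.7]
[216.71875 374.53125] [424.9 298.7  39.   39.5  25.4]
[379.0625 359.6875] [444.4  -1.2  54.2  95.2  15.6]
[543.90625 347.34375] [ 459.1 -311.9  101.7   53.7   82. ]
[462.03125 347.8125 ] [ 462.9 -162.8   54.3   98.8   15. ]
[198.75   331.5625] [506.9 335.5  38.9  28.5  88.4]
side 120
[427.96875 317.8125 ] [450.2 -26.  339.  731.   21.4]
side 150
[387.34375 449.53125] [424.3 294.2  40.6  39.2  69.3]
[446.09375 431.5625 ] [335.4 219.2  34.7  14.1  85.8]
[410.9375 407.5   ] [415.6 198.9  27.8  52.6   2.3]
[425.625   374.53125] [416.1 114.4  39.9  40.1  70.4]
[432.5    325.9375] [445.7  
[... 223 characters left out ...]
.4 -168.8   93.4   95.    68.8]
[471.09375 229.0625 ] [ 458.4 -306.1   97.7   54.3   81.8]
deck [606.8  94.2 163.8 251.2   1.2]
deckside [194.125 186.875] [586.6  93.6 124.6 254.    1.8]
deckside [175.625 179.375] [682.9  84.2  58.7 246.2   1.8]
deckside [153.125 163.875] [788.5  66.6 118.8 263.    2. ]
tub [ 602.7 -163.1  130.1  130.3   88.3]
values top [114 113 114 114 114 112 128 166 186 192 184 106 112] bg [118 115 114]
tray [[0.61156134 0.41864239 0.05      ]
 [0.60539552 0.2937565  0.05      ]
 [0.47960693 0.29488238 0.05      ]
 [0.48475433 0.42260525 0.05      ]]
keys [[ 0.64655655 -0.33767695  0.038     ]
 [ 0.5994429  -0.33367385  0.038     ]
 [ 0.54949114 -0.32574131  0.038     ]]
```

View pics/tc.png

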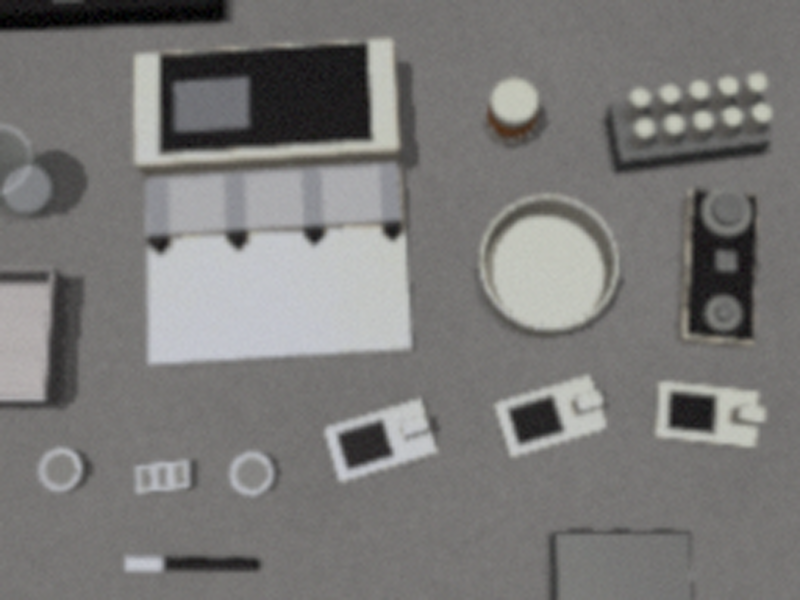

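View pics/sc.png

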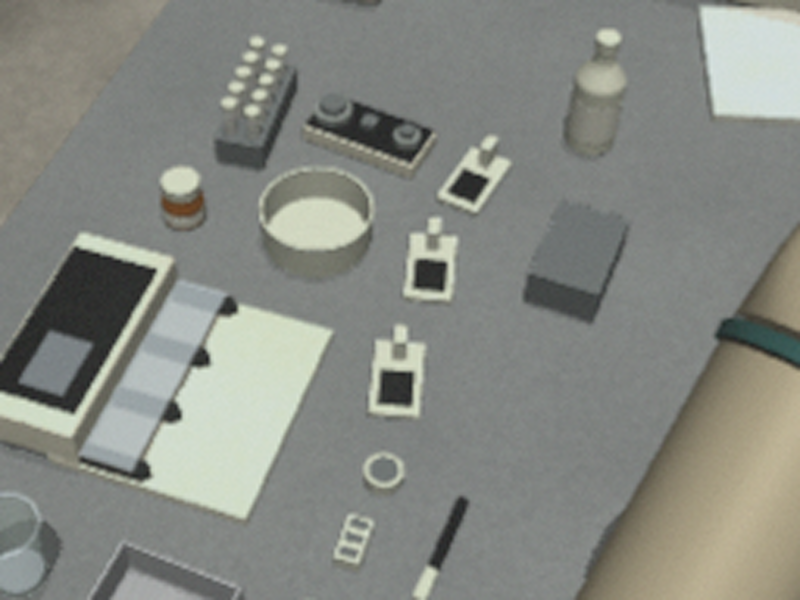

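The crops show the deck's front corners, the four divider noses, the grips, the key tops and the tub clearly in both views. In the top crop: corners (148,363) and (411,348), noses (160,243) to (393,231). I'll triangulate them.

```bash
python3 - <<'E'
from m import *
t=lambda a:np.array(a)/3.125+[120,90]-.34
s=lambda a:np.array(a)/3.125+[150,90]-.34
pairs=dict(cornL=((148,363),(245,518)),cornR=((411,348),(331,330)),n0=((160,250),(146,477)),n1=((238,247),(176,417)),n2=((316,242),(206,361)),n3=((393,238),(234,309)),
gripA=((413,424),(400,330)),gripB=((590,398),(434,222)),gripC=((752,412),(490,144)),large=((728,208),(334,103)),small=((723,312),(408,130)),sq=((727,261),(370,121)))
for k,(a,b) in pairs.items():
    p,e=tri(t(a),s(b)); print(k,(p*1000).round(1),round(e*1000,1))
T=cv2.imread('pics/top0.png')[...,::-1].copy();S=cv2.imread('pics/side0.png')[...,::-1].copy()
def dark(n,im,roi,z):
    g=cv2.resize(im,None,fx=4,fy=4,interpolation=cv2.INTER_CUBIC).max(2);x0,y0,x1,y1=[int(v*2.56) for v in roi]
    m=np.zeros_like(g);m[y0:y1,x0:x1]=(g[y0:y1,x0:x1]<75)*255
    for c in cv2.findContours(m,cv2.RETR_EXTERNAL,cv2.CHAIN_APPROX_NONE)[0]:
        if cv2.contourArea(c)>700:
            uv=(c.reshape(-1,2)+.5)/4-.5; print(n,'dark',rect(onz(n,uv,z)))
dark('top',T,(345,325,570,385),.01); dark('side',S,(415,215,500,350),.01)
# deck front edge & sides
uv,P=blobs('top',T,.012,(250,262,400,330),200,150)[0]; print(rect(P)); 
uv,P=blobs('side',S,.012,(240,250,405,400),200,150)[0]
h=cv2.approxPolyDP((P[:,:2]*1000).astype(np.float32),6,True).reshape(-1,2);print(h.round())
E
```

```text
cornL [522.6 216.6  12.6] 1.8
cornR [530.8 -32.7  11.4] 0.1
n0 [634.4 208.1   9.3] 1.2
n1 [636.1 132.1  10.7] 1.9
n2 [637.7  56.2  12.8] 1.0
n3 [638.6 -18.2  15.2] 0.8
gripA [453.7 -33.3  46.5] 1.2
gripB [ 472.5 -195.    43.5] 2.2
gripC [ 455.  -345.4   35.5] 3.9
large [ 649.3 -336.6   43.5] 2.5
small [ 549.  -323.    45.2] 1.4
sq [ 601.2 -334.5   31.9] 1.3
top dark [441.   12.9  30.4  39.9  16.1]
top dark [ 459.3 -147.3   30.8   40.    15.3]
top dark [ 462.1 -295.    40.1   30.8   82.5]
side dark [439.7  12.2  31.7  40.8  15.9]
side dark [ 458.5 -148.4   32.    40.4   13.5]
side dark [ 461.4 -295.9   40.7   31.3   81.6]
[584.4  93.7 119.  251.2   1.2]
[[638. -29.]
 [635. -15.]
 [652.  -1.]
 [649.  36.]
 [632.  57.]
 [649.  71.]
 [648. 110.]
 [630. 132.]
 [647. 149.]
 [645. 188.]
 [627. 207.]
 [635. 220.]
 [522. 216.]
 [530. -33.]]
```

>>> {"op": "apply_moves", "data": {"dp": [[0.7, -0.88, 0], [0.7, -0.88, 0], [0.7, -0.88, 0], [0.7, -0.88, 0], [0.7, -0.88, 0]], "angular": [[0, 0, -0.86], [0, 0, -0.86], [0, 0, -0.86], [0, 0, -0.86], [0, 0, -0.86]], "jaw": 0.6}}

```text
time_s: 0.72
eef_pos: [0.3466, 0.4056, 0.2482]
tcp_rot: [0.301, 0.954, -0.0, 0.0]
contact_force: [0.1, -0.0, 0.1]
grip_width: 0.0515
finger_force: 0.0
```

>>> {"op": "apply_moves", "data": {"dp": [[0.7, -0.88, 0], [0.7, -0.88, 0], [0.7, -0.88, 0], [0.06, -0.88, 0], [0, -0.88, 0]], "angular": [[0, 0, -0.86], [0, 0, -0.86], [0, 0, -0.86], [0, 0, -0.86], [0, 0, -0.86]]}}

```text
time_s: 1.35
eef_pos: [0.4539, 0.1854, 0.248]
tcp_rot: [0.46, 0.888, -0.0, -0.0]
contact_force: [0.6, -0.3, -0.1]
grip_width: 0.0515
finger_force: 0.0
```

>>> {"op": "apply_moves", "data": {"dp": [[0, -0.88, -0.5], [0, -0.88, -0.5], [0, -0.88, -0.5], [0, -0.88, -0.5], [0, -0.88, -0.5]], "angular": [[0, 0, -0.86], [0, 0, -0.86], [0, 0, -0.86], [0, 0, -0.86], [0, 0, -0.86]]}}

```text
time_s: 1.98
eef_pos: [0.4537, -0.034, 0.1225]
tcp_rot: [0.605, 0.796, 0.0, 0.0]
contact_force: [0.5, -0.2, 0.1]
grip_width: 0.0514
finger_force: 0.0
```

>>> {"op": "apply_moves", "data": {"dp": [[0, 0, -0.5], [0, 0, -0.5], [0, 0, -0.5], [0, 0, -0.3], [0, 0, 0]], "angular": [[0, 0, 0], [0, 0, 0], [0, 0, 0], [0, 0, 0], [0, 0, 0]]}}

```text
time_s: 2.6
eef_pos: [0.4527, -0.0325, 0.034]
tcp_rot: [0.605, 0.796, -0.001, -0.001]
contact_force: [0.1, -0.2, -0.4]
grip_width: 0.0508
finger_force: 0.0
```

>>> {"op": "apply_moves", "data": {"dp": [[0, 0, 0], [0, 0, 0], [0, 0, 0], [0, 0, 0], [0, 0, 0]], "angular": [[0, 0, 0], [0, 0, 0], [0, 0, 0], [0, 0, 0], [0, 0, 0]], "jaw": 0}}

```text
time_s: 3.22
eef_pos: [0.4539, -0.0326, 0.0358]
tcp_rot: [0.604, 0.797, 0.001, -0.0]
contact_force: [-0.4, -0.3, 6.7]
grip_width: 0.0127
finger_force: 59.5
```

>>> {"op": "apply_moves", "data": {"dp": [[0, 0, 0.5], [0, 0, 0.8], [0, 0, 0.5], [0.1, 0.2, 0], [0.1, 0.2, 0]], "angular": [[0, 0, 0], [0, 0, 0], [0, 0, -0.5], [0, 0, -1], [0, 0, -1]]}}

```text
time_s: 3.85
eef_pos: [0.4636, -0.0123, 0.1258]
tcp_rot: [0.682, 0.731, 0.001, -0.0]
contact_force: [1.0, 0.6, -0.6]
grip_width: 0.0127
finger_force: 58.6
```

>>> {"op": "apply_moves", "data": {"dp": [[0.1, 0.2, 0], [0.1, 0.2, 0], [0.1, 0.2, 0], [0.1, 0.2, 0], [0.1, 0.2, 0]], "angular": [[0, 0, -1], [0, 0, -1], [0, 0, -1], [0, 0, -1], [0, 0, -1]]}}

```text
time_s: 4.47
eef_pos: [0.4883, 0.0378, 0.1252]
tcp_rot: [0.814, 0.581, 0.0, -0.001]
contact_force: [-0.4, 0.9, -0.6]
grip_width: 0.0128
finger_force: 58.6
```

>>> {"op": "apply_moves", "data": {"dp": [[0.1, 0.2, 0], [0.1, 0.2, 0], [0.1, 0.2, 0], [0.1, 0.2, 0], [0.1, 0.2, 0]], "angular": [[0, 0, -1], [0, 0, -1], [0, 0, -1], [0, 0, -1], [0, 0, -1]]}}

```text
time_s: 5.1
eef_pos: [0.5132, 0.0878, 0.1251]
tcp_rot: [0.913, 0.408, 0.0, -0.001]
contact_force: [0.3, -0.4, -0.7]
grip_width: 0.0131
finger_force: 58.6
```

>>> {"op": "apply_moves", "data": {"dp": [[0.1, 0.2, 0], [0.1, 0.2, 0], [0.1, 0.2, 0], [0.1, 0.2, 0], [0.1, 0.2, 0]], "angular": [[0, 0, -1], [0, 0, -1], [0, 0, -1], [0, 0, -1], [0, 0, -1]]}}

```text
time_s: 5.72
eef_pos: [0.5381, 0.1378, 0.125]
tcp_rot: [0.976, 0.219, 0.0, -0.001]
contact_force: [-0.0, -0.4, -0.8]
grip_width: 0.0127
finger_force: 58.6
```

>>> {"op": "apply_moves", "data": {"dp": [[0.05, 0.2, 0], [0, 0.2, 0], [0, 0.2, 0], [0, 0, 0], [0, 0, 0]], "angular": [[0, 0, -1], [0, 0, -1], [0, 0, -1], [0, 0, -1], [0, 0, -1]]}}

```text
time_s: 6.35
eef_pos: [0.5403, 0.1677, 0.1249]
tcp_rot: [1.0, 0.021, -0.0, -0.0]
contact_force: [0.3, -0.4, -1.1]
grip_width: 0.0125
finger_force: 58.6
```

>>> {"op": "apply_moves", "data": {"dp": [[0, 0, -0.5], [0, 0, -0.4], [0, 0, -0.3], [0, 0, -0.2], [0, 0, -0.1]], "angular": [[0, 0, -0.17], [0, 0, 0], [0, 0, 0], [0, 0, 0], [0, 0, 0]]}}

```text
time_s: 6.98
eef_pos: [0.5407, 0.1674, 0.0497]
tcp_rot: [1.0, 0.015, 0.0, -0.001]
contact_force: [0.7, -0.6, -1.1]
grip_width: 0.0128
finger_force: 58.6
```

```bash
python3 - <<'E'
from h import *
T=snap('top','t1.png');S=snap('side','s1.png');print(r.state()['eef_pos'])
a=cv2.resize(T[120:220,150:270,::-1],(400,333),interpolation=cv2.INTER_CUBIC)
b=cv2.resize(S[160:280,150:290,::-1],(400,333),interpolation=cv2.INTER_CUBIC)
cv2.imwrite('pics/c1.png',np.hstack([a,b]))
E
```

```text
[0.54077794 0.16740569 0.049909  ]
```

View pics/c1.png

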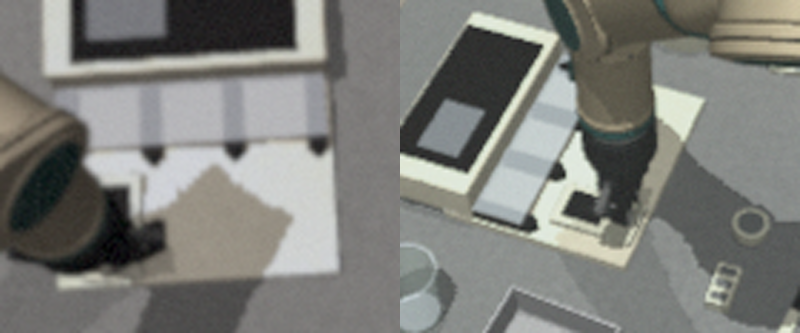

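The cassette sits on the deck, in line with the left bay, its nose just short of the wedges (left panel about (120,190)). I'll push it in.

>>> {"op": "apply_moves", "data": {"dp": [[0.1, 0.003, -0.04], [0.2, 0.006, 0], [0.2, 0.006, 0], [0.2, 0.006, 0], [0.2, 0.006, 0]], "angular": [[0, 0, 0], [0, 0, 0], [0, 0, 0], [0, 0, 0], [0, 0, 0]]}}

```text
time_s: 7.7
eef_pos: [0.5868, 0.1688, 0.048]
tcp_rot: [1.0, 0.015, 0.001, -0.0]
contact_force: [-0.1, -0.4, -1.5]
grip_width: 0.0127
finger_force: 58.6
```

>>> {"op": "apply_moves", "data": {"dp": [[0.15, 0.004, 0], [0.15, 0.004, 0], [0.15, 0.004, 0], [0.1, 0.003, 0], [0, 0, 0]], "angular": [[0, 0, 0], [0, 0, 0], [0, 0, 0], [0, 0, 0], [0, 0, 0]]}}

```text
time_s: 8.32
eef_pos: [0.6137, 0.1695, 0.048]
tcp_rot: [1.0, 0.015, 0.001, -0.0]
contact_force: [0.4, 0.3, -0.4]
grip_width: 0.0129
finger_force: 58.6
```

>>> {"op": "apply_moves", "data": {"dp": [[0.08, 0.002, 0], [0.06, 0.002, 0], [0.05, 0, 0], [0.04, 0, 0], [0, 0, 0]], "angular": [[0, 0, 0], [0, 0, 0], [0, 0, 0], [0, 0, 0], [0, 0, 0]]}}

```text
time_s: 8.95
eef_pos: [0.622, 0.1699, 0.048]
tcp_rot: [1.0, 0.015, -0.003, -0.001]
contact_force: [-8.9, 0.7, 6.9]
grip_width: 0.0132
finger_force: 59.7
```

>>> {"op": "apply_moves", "data": {"dp": [[0.04, 0, 0], [0.03, 0, 0], [0, 0, 0], [0, 0, 0], [0, 0, 0]], "angular": [[0, 0, 0], [0, 0, 0], [0, 0, 0], [0, 0, 0], [0, 0, 0]]}}

```text
time_s: 9.57
eef_pos: [0.6221, 0.1699, 0.048]
tcp_rot: [1.0, 0.015, -0.006, -0.002]
contact_force: [-17.0, -0.5, 14.4]
grip_width: 0.0127
finger_force: 60.7
```

>>> {"op": "apply_moves", "data": {"dp": [[-0.07, 0, 0], [0, 0, 0], [0, 0, 0], [0, 0, 0], [0, 0, 0]], "angular": [[0, 0, 0], [0, 0, 0], [0, 0, 0], [0, 0, 0], [0, 0, 0]]}}

```text
time_s: 10.2
eef_pos: [0.622, 0.1699, 0.048]
tcp_rot: [1.0, 0.015, -0.002, -0.001]
contact_force: [-8.5, -0.1, 6.9]
grip_width: 0.0127
finger_force: 59.6
```

>>> {"op": "apply_moves", "data": {"dp": [[0, 0, 0], [0, 0, 0], [0, 0, 0.2], [0, 0, 0.4], [0, 0, 0.6]], "angular": [[0, 0, 0], [0, 0, 0], [0, 0, 0], [0, 0, 0], [0, 0, 0]], "jaw": 0.35}}

```text
time_s: 10.82
eef_pos: [0.6249, 0.1696, 0.1094]
tcp_rot: [1.0, 0.015, 0.001, -0.0]
contact_force: [0.9, -0.5, 0.0]
grip_width: 0.0296
finger_force: 0.0
```

>>> {"op": "apply_moves", "data": {"dp": [[-0.15, -0.36, 0.7], [-0.15, -0.36, 0.3], [-0.15, -0.36, 0], [-0.15, -0.36, 0], [-0.15, -0.36, 0]], "angular": [[0, 0, 1], [0, 0, 1], [0, 0, 1], [0, 0, 1], [0, 0, 1]]}}

```text
time_s: 11.45
eef_pos: [0.5877, 0.0789, 0.1598]
tcp_rot: [0.977, 0.214, 0.002, -0.0]
contact_force: [0.7, 0.3, -0.7]
grip_width: 0.03
finger_force: 0.0
```

>>> {"op": "apply_moves", "data": {"dp": [[-0.15, -0.36, 0], [-0.15, -0.36, 0], [-0.15, -0.36, 0], [-0.15, -0.36, 0], [-0.15, -0.36, 0]], "angular": [[0, 0, 1], [0, 0, 1], [0, 0, 1], [0, 0, 1], [0, 0, 1]]}}

```text
time_s: 12.08
eef_pos: [0.5502, -0.0113, 0.1596]
tcp_rot: [0.915, 0.404, 0.001, -0.0]
contact_force: [0.3, -0.1, -0.2]
grip_width: 0.0302
finger_force: 0.0
```

>>> {"op": "apply_moves", "data": {"dp": [[-0.15, -0.36, 0], [-0.15, -0.36, 0], [-0.15, -0.36, 0], [-0.15, -0.36, 0], [-0.15, -0.36, 0]], "angular": [[0, 0, 1], [0, 0, 1], [0, 0, 1], [0, 0, 1], [0, 0, 1]], "jaw": 0.6}}

```text
time_s: 12.7
eef_pos: [0.5126, -0.1016, 0.1595]
tcp_rot: [0.816, 0.578, 0.001, 0.0]
contact_force: [-0.1, -0.7, 0.4]
grip_width: 0.0514
finger_force: 0.0
```

>>> {"op": "apply_moves", "data": {"dp": [[-0.15, -0.36, 0], [-0.15, -0.36, 0], [-0.15, -0.36, 0], [-0.15, -0.36, 0], [-0.15, -0.36, 0]], "angular": [[0, 0, 1], [0, 0, 1], [0, 0, 1], [0, 0, 1], [0, 0, 1]]}}

```text
time_s: 13.32
eef_pos: [0.4749, -0.1918, 0.1595]
tcp_rot: [0.685, 0.728, 0.0, 0.0]
contact_force: [-0.5, 0.1, 0.3]
grip_width: 0.051
finger_force: 0.0
```

>>> {"op": "apply_moves", "data": {"dp": [[0, 0, 0], [0, 0, 0], [0, 0, 0], [0, 0, 0], [0, 0, 0]], "angular": [[0, 0, 1], [0, 0, 1], [0, 0, 0.6], [0, 0, 0], [0, 0, 0]]}}

```text
time_s: 13.95
eef_pos: [0.475, -0.1903, 0.1583]
tcp_rot: [0.607, 0.795, 0.0, -0.001]
contact_force: [0.6, -0.0, -0.5]
grip_width: 0.0512
finger_force: 0.0
```

>>> {"op": "apply_moves", "data": {"dp": [[-0.064, -0.084, -0.6], [0, 0, -0.6], [0, 0, -0.6], [0, 0, -0.4], [0, 0, -0.22]], "angular": [[0, 0, 0], [0, 0, 0], [0, 0, 0], [0, 0, 0], [0, 0, 0]]}}

```text
time_s: 14.58
eef_pos: [0.4713, -0.1943, 0.036]
tcp_rot: [0.607, 0.795, -0.0, -0.001]
contact_force: [-0.4, -0.4, -0.3]
grip_width: 0.0512
finger_force: 0.0
```

>>> {"op": "apply_moves", "data": {"dp": [[0, 0, 0], [0, 0, 0], [0, 0, 0], [0, 0, 0], [0, 0, 0]], "angular": [[0, 0, 0], [0, 0, 0], [0, 0, 0], [0, 0, 0], [0, 0, 0]], "jaw": 0}}

```text
time_s: 15.2
eef_pos: [0.4723, -0.1947, 0.0379]
tcp_rot: [0.607, 0.795, 0.0, 0.0]
contact_force: [0.1, -0.6, 6.4]
grip_width: 0.0125
finger_force: 59.9
```

>>> {"op": "apply_moves", "data": {"dp": [[0, 0, 0.5], [0, 0, 0.8], [0, 0, 0.5], [0.07, 0.287, 0], [0.07, 0.287, 0]], "angular": [[0, 0, 0], [0, 0, 0], [0, 0, -0.6], [0, 0, -1], [0, 0, -1]]}}

```text
time_s: 15.82
eef_pos: [0.4789, -0.1652, 0.1276]
tcp_rot: [0.687, 0.727, 0.0, -0.0]
contact_force: [-0.1, 0.7, -0.8]
grip_width: 0.0123
finger_force: 59.1
```

>>> {"op": "apply_moves", "data": {"dp": [[0.07, 0.287, 0], [0.07, 0.287, 0], [0.07, 0.287, 0], [0.07, 0.287, 0], [0.07, 0.287, 0]], "angular": [[0, 0, -1], [0, 0, -1], [0, 0, -1], [0, 0, -1], [0, 0, -1]]}}

```text
time_s: 16.45
eef_pos: [0.4961, -0.0932, 0.127]
tcp_rot: [0.817, 0.576, 0.0, -0.001]
contact_force: [-0.5, -0.1, -1.4]
grip_width: 0.0128
finger_force: 59.0
```

>>> {"op": "apply_moves", "data": {"dp": [[0.07, 0.287, 0], [0.07, 0.287, 0], [0.07, 0.287, 0], [0.07, 0.287, 0], [0.07, 0.287, 0]], "angular": [[0, 0, -1], [0, 0, -1], [0, 0, -1], [0, 0, -1], [0, 0, -1]]}}

```text
time_s: 17.08
eef_pos: [0.5136, -0.0214, 0.127]
tcp_rot: [0.916, 0.402, 0.0, -0.001]
contact_force: [-0.7, 0.2, -1.6]
grip_width: 0.0129
finger_force: 59.0
```

>>> {"op": "apply_moves", "data": {"dp": [[0.07, 0.287, 0], [0.07, 0.287, 0], [0.07, 0.287, 0], [0.07, 0.287, 0], [0.07, 0.287, 0]], "angular": [[0, 0, -1], [0, 0, -1], [0, 0, -1], [0, 0, -1], [0, 0, -1]]}}

```text
time_s: 17.7
eef_pos: [0.531, 0.0504, 0.1269]
tcp_rot: [0.977, 0.212, 0.0, -0.001]
contact_force: [0.6, 1.1, -1.3]
grip_width: 0.0128
finger_force: 59.0
```

>>> {"op": "apply_moves", "data": {"dp": [[0.07, 0.287, 0], [0.07, 0.287, 0], [0.07, 0.287, 0], [0, 0, 0], [0, 0, 0]], "angular": [[0, 0, -1], [0, 0, -1], [0, 0, -1], [0, 0, -1], [0, 0, -1]]}}

```text
time_s: 18.32
eef_pos: [0.5413, 0.0933, 0.1268]
tcp_rot: [1.0, 0.014, 0.0, -0.001]
contact_force: [-0.7, 0.3, -0.3]
grip_width: 0.0127
finger_force: 59.1
```

>>> {"op": "apply_moves", "data": {"dp": [[0, -0.026, -0.5], [0, 0, -0.4], [0, 0, -0.3], [0, 0, -0.2], [0, 0, -0.1]], "angular": [[0, 0, 0], [0, 0, 0], [0, 0, 0], [0, 0, 0], [0, 0, 0]]}}

```text
time_s: 18.95
eef_pos: [0.5417, 0.0912, 0.0517]
tcp_rot: [1.0, 0.015, 0.001, -0.001]
contact_force: [-0.8, 0.6, 0.0]
grip_width: 0.0123
finger_force: 59.1
```

>>> {"op": "apply_moves", "data": {"dp": [[0.1, 0.003, -0.03], [0.2, 0.006, 0], [0.2, 0.006, 0], [0.2, 0.006, 0], [0.2, 0.006, 0]], "angular": [[0, 0, 0], [0, 0, 0], [0, 0, 0], [0, 0, 0], [0, 0, 0]]}}

```text
time_s: 19.58
eef_pos: [0.5875, 0.093, 0.0506]
tcp_rot: [1.0, 0.015, 0.001, -0.001]
contact_force: [-0.9, 0.6, -1.9]
grip_width: 0.0128
finger_force: 59.0
```

>>> {"op": "apply_moves", "data": {"dp": [[0.15, 0.004, 0], [0.15, 0.004, 0], [0.15, 0.004, 0], [0.1, 0.003, 0], [0, 0, 0]], "angular": [[0, 0, 0], [0, 0, 0], [0, 0, 0], [0, 0, 0], [0, 0, 0]]}}

```text
time_s: 20.2
eef_pos: [0.6149, 0.0937, 0.0505]
tcp_rot: [1.0, 0.015, 0.001, -0.001]
contact_force: [0.4, 2.4, -2.3]
grip_width: 0.0125
finger_force: 58.9
```

>>> {"op": "apply_moves", "data": {"dp": [[0.08, 0.002, 0], [0.08, 0.002, 0], [0.06, 0, 0], [0.05, 0, 0], [0, 0, 0]], "angular": [[0, 0, 0], [0, 0, 0], [0, 0, 0], [0, 0, 0], [0, 0, 0]]}}

```text
time_s: 20.82
eef_pos: [0.6226, 0.0941, 0.0501]
tcp_rot: [1.0, 0.015, -0.005, -0.002]
contact_force: [-14.3, 3.8, 8.9]
grip_width: 0.0126
finger_force: 60.4
```

>>> {"op": "apply_moves", "data": {"dp": [[0.03, 0, 0], [0, 0, 0], [0, 0, 0], [-0.08, 0, 0], [0, 0, 0]], "angular": [[0, 0, 0], [0, 0, 0], [0, 0, 0], [0, 0, 0], [0, 0, 0]]}}

```text
time_s: 21.45
eef_pos: [0.6226, 0.094, 0.0503]
tcp_rot: [1.0, 0.015, -0.002, -0.001]
contact_force: [-6.9, 4.1, 3.6]
grip_width: 0.0128
finger_force: 59.7
```

>>> {"op": "apply_moves", "data": {"dp": [[0, 0, 0], [0, 0, 0], [0, 0, 0.2], [0, 0, 0.4], [0, 0, 0.6]], "angular": [[0, 0, 0], [0, 0, 0], [0, 0, 0], [0, 0, 0], [0, 0, 0]], "jaw": 0.35}}

```text
time_s: 22.08
eef_pos: [0.6253, 0.0933, 0.112]
tcp_rot: [1.0, 0.015, 0.001, -0.0]
contact_force: [0.2, 0.3, 0.2]
grip_width: 0.0298
finger_force: 0.0
```

>>> {"op": "apply_moves", "data": {"dp": [[-0.17, -0.44, 0.7], [-0.17, -0.44, 0.3], [-0.17, -0.44, 0], [-0.17, -0.44, 0], [-0.17, -0.44, 0]], "angular": [[0, 0, 0.88], [0, 0, 0.88], [0, 0, 0.88], [0, 0, 0.88], [0, 0, 0.88]]}}

```text
time_s: 22.7
eef_pos: [0.5829, -0.0176, 0.1623]
tcp_rot: [0.982, 0.191, 0.002, -0.0]
contact_force: [0.2, -0.2, 0.1]
grip_width: 0.0301
finger_force: 0.0
```

>>> {"op": "apply_moves", "data": {"dp": [[-0.17, -0.44, 0], [-0.17, -0.44, 0], [-0.17, -0.44, 0], [-0.17, -0.44, 0], [-0.17, -0.44, 0]], "angular": [[0, 0, 0.88], [0, 0, 0.88], [0, 0, 0.88], [0, 0, 0.88], [0, 0, 0.88]]}}

```text
time_s: 23.32
eef_pos: [0.5403, -0.1279, 0.1621]
tcp_rot: [0.933, 0.36, 0.001, 0.0]
contact_force: [0.1, 0.1, -0.4]
grip_width: 0.0298
finger_force: 0.0
```

>>> {"op": "apply_moves", "data": {"dp": [[-0.17, -0.44, 0], [-0.17, -0.44, 0], [-0.17, -0.44, 0], [-0.17, -0.44, 0], [-0.17, -0.44, 0]], "angular": [[0, 0, 0.88], [0, 0, 0.88], [0, 0, 0.88], [0, 0, 0.88], [0, 0, 0.88]], "jaw": 0.6}}

```text
time_s: 23.95
eef_pos: [0.4976, -0.2381, 0.1621]
tcp_rot: [0.856, 0.517, 0.001, 0.0]
contact_force: [0.6, 0.3, -0.4]
grip_width: 0.0512
finger_force: 0.0
```

>>> {"op": "apply_moves", "data": {"dp": [[-0.17, -0.44, 0], [-0.17, -0.44, 0], [-0.17, -0.44, 0], [-0.17, -0.44, 0], [-0.1, -0.3, 0]], "angular": [[0, 0, 0.88], [0, 0, 0.88], [0, 0, 0.88], [0, 0, 0.88], [0, 0, 0.88]]}}

```text
time_s: 24.58
eef_pos: [0.4579, -0.3418, 0.1622]
tcp_rot: [0.752, 0.659, -0.0, 0.001]
contact_force: [0.4, 0.6, 0.2]
grip_width: 0.0511
finger_force: 0.0
```

>>> {"op": "apply_moves", "data": {"dp": [[0, 0, 0], [0, 0, 0], [0, 0, 0], [0, 0, 0], [0, 0, 0]], "angular": [[0, 0, 0], [0, 0, 0], [0, 0, 0], [0, 0, 0], [0, 0, 0]]}}

```text
time_s: 25.2
eef_pos: [0.4589, -0.339, 0.1605]
tcp_rot: [0.752, 0.659, 0.0, -0.001]
contact_force: [0.4, 0.8, -0.7]
grip_width: 0.0514
finger_force: 0.0
```

>>> {"op": "apply_moves", "data": {"dp": [[-0.074, -0.092, -0.6], [0, 0, -0.6], [0, 0, -0.6], [0, 0, -0.4], [0, 0, -0.29]], "angular": [[0, 0, 0], [0, 0, 0], [0, 0, 0], [0, 0, 0], [0, 0, 0]]}}

```text
time_s: 25.82
eef_pos: [0.4548, -0.3438, 0.035]
tcp_rot: [0.752, 0.659, 0.0, -0.001]
contact_force: [-0.3, 0.6, -0.3]
grip_width: 0.0512
finger_force: 0.0
```

>>> {"op": "apply_moves", "data": {"dp": [[0, 0, 0], [0, 0, 0], [0, 0, 0], [0, 0, 0], [0, 0, 0]], "angular": [[0, 0, 0], [0, 0, 0], [0, 0, 0], [0, 0, 0], [0, 0, 0]], "jaw": 0}}

```text
time_s: 26.45
eef_pos: [0.4555, -0.3445, 0.0369]
tcp_rot: [0.752, 0.659, 0.0, 0.0]
contact_force: [-1.5, 1.1, 6.8]
grip_width: 0.0125
finger_force: 60.5
```

>>> {"op": "apply_moves", "data": {"dp": [[0, 0, 0.5], [0, 0, 0.8], [0, 0, 0.7], [0.09, 0.36, 0], [0.09, 0.36, 0]], "angular": [[0, 0, 0], [0, 0, 0], [0, 0, 0], [0, 0, -0.88], [0, 0, -0.88]]}}

```text
time_s: 27.08
eef_pos: [0.4642, -0.3076, 0.1366]
tcp_rot: [0.798, 0.603, 0.001, -0.0]
contact_force: [-0.2, 0.7, -1.5]
grip_width: 0.0127
finger_force: 59.8
```

>>> {"op": "apply_moves", "data": {"dp": [[0.09, 0.36, 0], [0.09, 0.36, 0], [0.09, 0.36, 0], [0.09, 0.36, 0], [0.09, 0.36, 0]], "angular": [[0, 0, -0.88], [0, 0, -0.88], [0, 0, -0.88], [0, 0, -0.88], [0, 0, -0.88]]}}

```text
time_s: 27.7
eef_pos: [0.4865, -0.2171, 0.1359]
tcp_rot: [0.891, 0.454, 0.0, -0.001]
contact_force: [0.3, 0.4, -0.3]
grip_width: 0.0126
finger_force: 59.7
```

>>> {"op": "apply_moves", "data": {"dp": [[0.09, 0.36, 0], [0.09, 0.36, 0], [0.09, 0.36, 0], [0.09, 0.36, 0], [0.09, 0.36, 0]], "angular": [[0, 0, -0.88], [0, 0, -0.88], [0, 0, -0.88], [0, 0, -0.88], [0, 0, -0.88]]}}

```text
time_s: 28.32
eef_pos: [0.5089, -0.1271, 0.1359]
tcp_rot: [0.957, 0.291, 0.0, -0.001]
contact_force: [-0.7, 0.2, -0.2]
grip_width: 0.0124
finger_force: 59.7
```

>>> {"op": "apply_moves", "data": {"dp": [[0.09, 0.36, 0], [0.09, 0.36, 0], [0.09, 0.36, 0], [0.09, 0.36, 0], [0.09, 0.36, 0]], "angular": [[0, 0, -0.88], [0, 0, -0.88], [0, 0, -0.88], [0, 0, -0.88], [0, 0, -0.88]]}}

```text
time_s: 28.95
eef_pos: [0.5314, -0.0371, 0.1359]
tcp_rot: [0.993, 0.119, 0.0, -0.001]
contact_force: [0.5, 0.5, -0.1]
grip_width: 0.0126
finger_force: 59.7
```

>>> {"op": "apply_moves", "data": {"dp": [[0.05, 0.36, 0], [0, 0.36, 0], [0, 0.36, 0], [0, 0, 0], [0, 0, 0]], "angular": [[0, 0, -0.88], [0, 0, -0.88], [0, 0, -0.88], [0, 0, 0], [0, 0, 0]]}}

```text
time_s: 29.58
eef_pos: [0.5339, 0.0152, 0.1361]
tcp_rot: [1.0, 0.015, 0.001, -0.0]
contact_force: [-0.1, -0.3, -1.1]
grip_width: 0.0127
finger_force: 59.7
```

>>> {"op": "apply_moves", "data": {"dp": [[0.16, 0.036, -0.6], [0, 0, -0.5], [0, 0, -0.3], [0, 0, -0.2], [0, 0, -0.1]], "angular": [[0, 0, 0], [0, 0, 0], [0, 0, 0], [0, 0, 0], [0, 0, 0]]}}

```text
time_s: 30.2
eef_pos: [0.5421, 0.0173, 0.051]
tcp_rot: [1.0, 0.015, 0.001, -0.0]
contact_force: [0.3, -0.5, -0.4]
grip_width: 0.0126
finger_force: 59.7
```

>>> {"op": "apply_moves", "data": {"dp": [[0.1, 0.003, -0.02], [0.2, 0.006, 0], [0.2, 0.006, 0], [0.2, 0.006, 0], [0.2, 0.006, 0]], "angular": [[0, 0, 0], [0, 0, 0], [0, 0, 0], [0, 0, 0], [0, 0, 0]]}}

```text
time_s: 30.82
eef_pos: [0.5879, 0.0192, 0.0501]
tcp_rot: [1.0, 0.015, 0.001, -0.0]
contact_force: [-0.3, -0.6, -0.2]
grip_width: 0.0126
finger_force: 59.7
```

>>> {"op": "apply_moves", "data": {"dp": [[0.15, 0.004, 0], [0.15, 0.004, 0], [0.15, 0.004, 0], [0.1, 0.003, 0], [0, 0, 0]], "angular": [[0, 0, 0], [0, 0, 0], [0, 0, 0], [0, 0, 0], [0, 0, 0]]}}

```text
time_s: 31.45
eef_pos: [0.6148, 0.0198, 0.05]
tcp_rot: [1.0, 0.015, 0.001, -0.0]
contact_force: [-0.2, -0.5, -0.8]
grip_width: 0.0127
finger_force: 59.7
```

>>> {"op": "apply_moves", "data": {"dp": [[0.08, 0.002, 0], [0.08, 0.002, 0], [0.06, 0, 0], [0.05, 0, 0], [0, 0, 0]], "angular": [[0, 0, 0], [0, 0, 0], [0, 0, 0], [0, 0, 0], [0, 0, 0]]}}

```text
time_s: 32.08
eef_pos: [0.6243, 0.0201, 0.0494]
tcp_rot: [1.0, 0.015, -0.003, -0.001]
contact_force: [-8.0, -0.8, 3.3]
grip_width: 0.0129
finger_force: 60.3
```

>>> {"op": "apply_moves", "data": {"dp": [[0.05, 0, 0], [0.04, 0, 0], [0, 0, 0], [-0.08, 0, 0], [0, 0, 0]], "angular": [[0, 0, 0], [0, 0, 0], [0, 0, 0], [0, 0, 0], [0, 0, 0]]}}

```text
time_s: 32.7
eef_pos: [0.6244, 0.02, 0.0494]
tcp_rot: [1.0, 0.015, -0.003, -0.001]
contact_force: [-8.4, 0.4, 2.9]
grip_width: 0.0125
finger_force: 60.3
```

>>> {"op": "apply_moves", "data": {"dp": [[0, 0, 0], [0, 0, 0], [0, 0, 0.2], [0, 0, 0.4], [0, 0, 0.6]], "angular": [[0, 0, 0], [0, 0, 0], [0, 0, 0], [0, 0, 0], [0, 0, 0]], "jaw": 0.35}}

```text
time_s: 33.33
eef_pos: [0.6285, 0.02, 0.1115]
tcp_rot: [1.0, 0.015, 0.001, -0.0]
contact_force: [0.6, -0.1, 0.5]
grip_width: 0.0302
finger_force: 0.0
```

>>> {"op": "apply_moves", "data": {"dp": [[0, -0.5, 0.8], [-0.2, -0.8, 0], [-0.3, -0.8, 0], [-0.3, -0.8, 0], [-0.3, -0.8, 0]], "angular": [[0, 0, 0], [0, 0, 0], [0, 0, 0], [0, 0, 0], [0, 0, 0]], "jaw": 0}}

```text
time_s: 33.95
eef_pos: [0.5735, -0.1665, 0.1518]
tcp_rot: [1.0, 0.015, 0.002, -0.0]
contact_force: [0.4, 0.1, 0.2]
grip_width: 0.0001
finger_force: 0.0
```

>>> {"op": "apply_moves", "data": {"dp": [[-0.3, -0.8, 0], [-0.16, -0.8, 0], [0, -0.8, 0], [0, -0.8, 0], [0, 0, 0]], "angular": [[0, 0, 0], [0, 0, 0], [0, 0, 0], [0, 0, 0], [0, 0, 0]]}}

```text
time_s: 34.58
eef_pos: [0.5493, -0.33, 0.1523]
tcp_rot: [1.0, 0.012, 0.001, 0.002]
contact_force: [0.7, 0.2, 0.8]
grip_width: 0.0002
finger_force: 0.0
```

```bash
python3 - <<'E'
from m import *
T=snap('top','t2.png');S=snap('side','s2.png')
a=cv2.resize(T[100:280,80:280,::-1],(400,360),interpolation=cv2.INTER_CUBIC)
b=cv2.resize(S[130:310,140:340,::-1],(400,360),interpolation=cv2.INTER_CUBIC)
cv2.imwrite('pics/c2.png',np.hstack([a,b]))
for n,im,roi in(('top',T,(190,340,345,400)),('side',S,(360,355,470,480))):
  for uv,P in blobs(n,im,.018,roi,20,150): print(n,uv.mean(0).round(1)/.64,rect(P))
E
```

```text
top [267.8125 378.125 ] [416.1 201.   28.6  51.    4.6]
top [304.21875 377.5    ] [415.3 133.7  30.   10.2   5.6]
top [240.625   375.15625] [422.6 252.   40.5  41.1  50.4]
side [445.9375 431.5625] [334.9 221.5  35.6  16.   85.8]
side [404.21875 418.28125] [420.8 222.3  98.8  43.4  88.3]
side [425.625  374.6875] [414.9 117.1  40.2  41.3  61.5]
side [364.6875  370.46875] [521.4 156.6  37.3  95.   23.8]
```

View pics/c2.png

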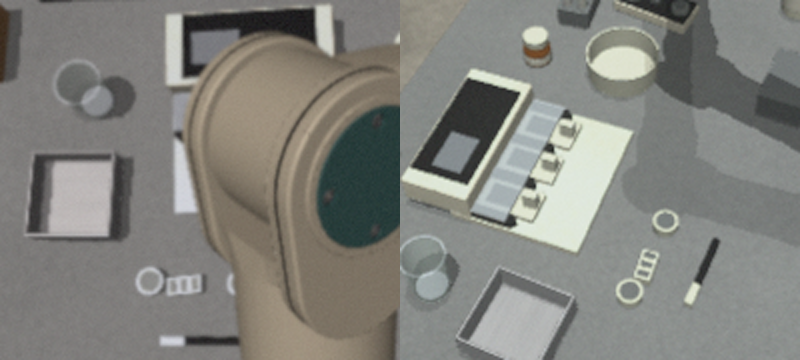

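All three cassettes show seated in the side view, with equal grips at about (568,130), (548,163) and (532,202). The left dish has been knocked over beside the block and is now at (630,290). The tool is above the small key, so I'll press it next.

>>> {"op": "apply_moves", "data": {"dp": [[0, 0.1, -0.6], [0, 0, -0.6], [0, 0, -0.3], [0, 0, -0.1], [0, 0, 0]], "angular": [[0, 0, 0], [0, 0, 0], [0, 0, 0], [0, 0, 0], [0, 0, 0]]}}

```text
time_s: 35.3
eef_pos: [0.5509, -0.32, 0.0706]
tcp_rot: [1.0, 0.015, 0.001, -0.0]
contact_force: [0.6, 0.3, 1.3]
grip_width: -0.0001
finger_force: 0.0
```

>>> {"op": "apply_moves", "data": {"dp": [[0, 0, -0.04], [0, 0, -0.04], [0, 0, -0.04], [0, 0, -0.04], [0, 0, 0]], "angular": [[0, 0, 0], [0, 0, 0], [0, 0, 0], [0, 0, 0], [0, 0, 0]]}}

```text
time_s: 35.92
eef_pos: [0.5506, -0.32, 0.062]
tcp_rot: [1.0, 0.015, 0.001, -0.0]
contact_force: [0.4, 0.5, 2.0]
grip_width: -0.0
finger_force: 0.8
```

>>> {"op": "apply_moves", "data": {"dp": [[0, 0, 0.1], [-0.02, -0.1, 0], [0, 0, 0], [0, 0, -0.1], [0, 0, -0.04]], "angular": [[0, 0, 0], [0, 0, 0], [0, 0, 0], [0, 0, 0], [0, 0, 0]]}}

```text
time_s: 36.55
eef_pos: [0.5495, -0.3252, 0.0598]
tcp_rot: [1.0, 0.015, 0.001, -0.0]
contact_force: [0.2, -0.8, 3.1]
grip_width: -0.0
finger_force: 1.3
```

>>> {"op": "apply_moves", "data": {"dp": [[0, 0, -0.04], [0, 0, -0.04], [0, 0, -0.04], [0, 0, -0.03], [0, 0, 0]], "angular": [[0, 0, 0], [0, 0, 0], [0, 0, 0], [0, 0, 0], [0, 0, 0]]}}

```text
time_s: 37.17
eef_pos: [0.5496, -0.3254, 0.0566]
tcp_rot: [1.0, 0.015, 0.002, -0.001]
contact_force: [-4.9, 5.8, 28.7]
grip_width: -0.0
finger_force: 14.6
```

>>> {"op": "apply_moves", "data": {"dp": [[0, 0, 0.3], [0, 0, 0.7], [0, 0, 0], [0, 0, 0], [0, 0, 0]], "angular": [[0, 0, 0], [0, 0, 0], [0, 0, 0], [0, 0, 0], [0, 0, 0]]}}

```text
time_s: 37.8
eef_pos: [0.549, -0.3242, 0.1013]
tcp_rot: [1.0, 0.015, -0.0, -0.001]
contact_force: [-0.3, -0.6, -0.9]
grip_width: 0.0002
finger_force: 0.0
```

>>> {"op": "apply_moves", "data": {"dp": [[0.5, -0.06, 0], [0.5, -0.06, 0], [0.5, -0.06, 0], [0.46, -0.06, 0], [0, 0, 0]], "angular": [[0, 0, 0], [0, 0, 0], [0, 0, 0], [0, 0, 0], [0, 0, 0]]}}

```text
time_s: 38.42
eef_pos: [0.6484, -0.3362, 0.101]
tcp_rot: [1.0, 0.016, 0.0, -0.001]
contact_force: [-0.7, 0.2, -0.7]
grip_width: 0.0
finger_force: 0.0
```

>>> {"op": "apply_moves", "data": {"dp": [[0, 0, 0], [0, 0, -0.4], [0, 0, -0.2], [0, 0, 0], [0, 0, 0]], "angular": [[0, 0, 0], [0, 0, 0], [0, 0, 0], [0, 0, 0], [0, 0, 0]]}}

```text
time_s: 39.05
eef_pos: [0.6475, -0.3372, 0.0726]
tcp_rot: [1.0, 0.015, 0.001, -0.0]
contact_force: [-0.6, -0.6, 0.3]
grip_width: 0.0
finger_force: 0.0
```

>>> {"op": "apply_moves", "data": {"dp": [[0, 0, -0.08], [0, 0, -0.06], [0, 0, -0.06], [0, 0, -0.04], [0, 0, 0]], "angular": [[0, 0, 0], [0, 0, 0], [0, 0, 0], [0, 0, 0], [0, 0, 0]]}}

```text
time_s: 39.67
eef_pos: [0.6476, -0.3369, 0.0607]
tcp_rot: [1.0, 0.015, 0.001, -0.0]
contact_force: [-1.3, 1.2, 3.1]
grip_width: -0.0001
finger_force: 1.1
```

>>> {"op": "apply_moves", "data": {"dp": [[0, 0, -0.04], [0, 0, -0.04], [0, 0, -0.03], [0, 0, 0], [0, 0, 0]], "angular": [[0, 0, 0], [0, 0, 0], [0, 0, 0], [0, 0, 0], [0, 0, 0]]}}

```text
time_s: 40.3
eef_pos: [0.6476, -0.337, 0.057]
tcp_rot: [1.0, 0.015, 0.001, -0.001]
contact_force: [-2.4, 3.1, 12.6]
grip_width: 0.0003
finger_force: 6.3
```

>>> {"op": "apply_moves", "data": {"dp": [[0, 0, -0.04], [0, 0, 0], [0, 0, 0.4], [0, 0, 0.8], [0, 0, 0.8]], "angular": [[0, 0, 0], [0, 0, 0], [0, 0, 0], [0, 0, 0], [0, 0, 0]]}}

```text
time_s: 40.92
eef_pos: [0.6473, -0.3369, 0.1537]
tcp_rot: [1.0, 0.015, 0.0, -0.0]
contact_force: [0.8, 0.3, 0.9]
grip_width: -0.0001
finger_force: 0.0
```

>>> {"op": "apply_moves", "data": {"dp": [[-0.42, 0.83, 0], [-0.42, 0.83, 0], [-0.42, 0.83, 0], [-0.42, 0.83, 0], [-0.42, 0.83, 0]], "angular": [[0, 0, 0], [0, 0, 0], [0, 0, 0], [0, 0, 0], [0, 0, 0]], "jaw": 0.75}}

```text
time_s: 41.55
eef_pos: [0.5418, -0.1281, 0.1531]
tcp_rot: [1.0, 0.015, 0.001, -0.0]
contact_force: [0.0, -0.1, 0.4]
grip_width: 0.0641
finger_force: 0.0
```

>>> {"op": "apply_moves", "data": {"dp": [[-0.42, 0.83, 0], [-0.42, 0.83, 0], [-0.42, 0.83, 0], [-0.42, 0.83, 0], [-0.42, 0.83, 0]], "angular": [[0, 0, 0], [0, 0, 0], [0, 0, 0], [0, 0, 0], [0, 0, 0]]}}

```text
time_s: 42.18
eef_pos: [0.437, 0.0793, 0.1532]
tcp_rot: [1.0, 0.015, 0.001, -0.0]
contact_force: [0.8, 1.5, -1.3]
grip_width: 0.0639
finger_force: 0.0
```

>>> {"op": "apply_moves", "data": {"dp": [[-0.42, 0.83, 0], [0, 0, -0.5], [0, 0, 0], [0, 0, 0], [0, 0, 0]], "angular": [[0, 0, 0], [0, 0, 0], [0, 0, 0], [0, 0, 0], [0, 0, 0]]}}

```text
time_s: 42.8
eef_pos: [0.4173, 0.1187, 0.1287]
tcp_rot: [1.0, 0.014, 0.001, -0.0]
contact_force: [-0.4, -0.3, -0.6]
grip_width: 0.0641
finger_force: 0.0
```

>>> {"op": "apply_moves", "data": {"dp": [[-0.02, -0.01, -0.7], [0, 0, -0.7], [0, 0, -0.5], [0, 0, -0.23], [0, 0, 0]], "angular": [[0, 0, 0], [0, 0, 0], [0, 0, 0], [0, 0, 0], [0, 0, 0]]}}

```text
time_s: 43.42
eef_pos: [0.4185, 0.1188, 0.0239]
tcp_rot: [1.0, 0.014, -0.001, 0.001]
contact_force: [1.0, -0.3, -0.7]
grip_width: 0.064
finger_force: 0.0
```

>>> {"op": "apply_moves", "data": {"dp": [[0, 0, 0], [0, 0, 0], [0, 0, 0], [0, 0, 0], [0, 0, 0]], "angular": [[0, 0, 0], [0, 0, 0], [0, 0, 0], [0, 0, 0], [0, 0, 0]], "jaw": 0}}

```text
time_s: 44.05
eef_pos: [0.4181, 0.1196, 0.0249]
tcp_rot: [1.0, 0.015, -0.001, 0.0]
contact_force: [-0.4, -1.1, 8.3]
grip_width: 0.0371
finger_force: 59.2
```

>>> {"op": "apply_moves", "data": {"dp": [[0, 0, 0.3], [0, 0, 0.7], [0, 0, 0.8], [0, 0, 0], [0, 0, 0]], "angular": [[0, 0, 0], [0, 0, 0], [0, 0, 0], [0, 0, 0], [0, 0, 0]]}}

```text
time_s: 44.68
eef_pos: [0.4173, 0.1203, 0.1139]
tcp_rot: [1.0, 0.016, -0.002, -0.0]
contact_force: [0.2, -0.1, -0.4]
grip_width: 0.0374
finger_force: 60.2
```

>>> {"op": "apply_moves", "data": {"dp": [[0.466, -0.81, 0], [0.466, -0.81, 0], [0.466, -0.81, 0], [0.466, -0.81, 0], [0.466, -0.81, 0]], "angular": [[0, 0, 0], [0, 0, 0], [0, 0, 0], [0, 0, 0], [0, 0, 0]]}}

```text
time_s: 45.3
eef_pos: [0.534, -0.0839, 0.1124]
tcp_rot: [1.0, 0.015, -0.003, -0.0]
contact_force: [0.1, 0.2, 0.6]
grip_width: 0.0368
finger_force: 60.2
```

>>> {"op": "apply_moves", "data": {"dp": [[0.466, -0.81, 0], [0.466, -0.81, 0], [0, 0, 0], [0, 0, -0.5], [0, 0, 0]], "angular": [[0, 0, 0], [0, 0, 0], [0, 0, 0], [0, 0, 0], [0, 0, 0]]}}

```text
time_s: 45.92
eef_pos: [0.5784, -0.1619, 0.0862]
tcp_rot: [1.0, 0.015, -0.004, -0.001]
contact_force: [-0.0, 0.2, 0.0]
grip_width: 0.037
finger_force: 60.3
```

>>> {"op": "apply_moves", "data": {"dp": [[0, 0, -0.5], [0, 0, -0.3], [0, 0, 0], [0, 0, 0], [0, 0, 0]], "angular": [[0, 0, 0], [0, 0, 0], [0, 0, 0], [0, 0, 0], [0, 0, 0]]}}

```text
time_s: 46.55
eef_pos: [0.5812, -0.164, 0.0496]
tcp_rot: [1.0, 0.015, -0.001, 0.0]
contact_force: [-0.1, 0.4, -0.1]
grip_width: 0.037
finger_force: 60.3
```

>>> {"op": "apply_moves", "data": {"dp": [[0, 0, 0], [0, 0, 0], [0, 0, 0], [0, 0, 0.6], [0, 0, 0.9]], "angular": [[0, 0, 0], [0, 0, 0], [0, 0, 0], [0, 0, 0], [0, 0, 0]], "jaw": 0.68}}

```text
time_s: 47.18
eef_pos: [0.5797, -0.1634, 0.1235]
tcp_rot: [1.0, 0.015, -0.003, -0.0]
contact_force: [-0.1, -0.1, 0.5]
grip_width: 0.058
finger_force: 0.0
```

>>> {"op": "apply_moves", "data": {"dp": [[-0.16, 0.36, 0.5], [-0.16, 0.36, 0], [-0.16, 0.36, 0], [-0.16, 0.36, 0], [-0.16, 0.36, 0]], "angular": [[0, 0, 1], [0, 0, 1], [0, 0, 1], [0, 0, 1], [0, 0, 1]]}}

```text
time_s: 47.8
eef_pos: [0.5404, -0.0732, 0.1489]
tcp_rot: [0.977, 0.215, -0.001, 0.0]
contact_force: [-0.3, -0.5, -1.1]
grip_width: 0.0579
finger_force: 0.0
```

>>> {"op": "apply_moves", "data": {"dp": [[-0.16, 0.36, 0], [-0.16, 0.36, 0], [-0.16, 0.36, 0], [-0.16, 0.36, 0], [-0.16, 0.36, 0]], "angular": [[0, 0, 1], [0, 0, 1], [0, 0, 1], [0, 0, 1], [0, 0, 1]]}}

```text
time_s: 48.42
eef_pos: [0.5002, 0.0174, 0.1488]
tcp_rot: [0.914, 0.406, -0.001, 0.001]
contact_force: [0.8, -1.0, -0.5]
grip_width: 0.058
finger_force: 0.0
```

>>> {"op": "apply_moves", "data": {"dp": [[-0.16, 0.36, 0], [-0.16, 0.36, 0], [-0.16, 0.36, 0], [-0.16, 0.36, 0], [-0.16, 0.36, 0]], "angular": [[0, 0, 1], [0, 0, 1], [0, 0, 1], [0, 0, 1], [0, 0, 1]]}}

```text
time_s: 49.05
eef_pos: [0.4602, 0.1074, 0.1488]
tcp_rot: [0.815, 0.579, -0.001, 0.001]
contact_force: [-0.3, 0.8, -0.2]
grip_width: 0.0583
finger_force: 0.0
```

```bash
python3 - <<'E'
from m import *
T=snap('top','t3.png');S=snap('side','s3.png')
a=cv2.resize(T[100:280,120:320,::-1],(400,360),interpolation=cv2.INTER_CUBIC)
b=cv2.resize(S[130:310,140:340,::-1],(400,360),interpolation=cv2.INTER_CUBIC)
cv2.imwrite('pics/c3.png',np.hstack([a,b]))
for n,im,roi in(('top',T,(190,340,345,400)),('side',S,(360,355,470,480))):
  for uv,P in blobs(n,im,.018,roi,20,160): print(n,uv.mean(0).round(1)/.64,rect(P))
E
```

```text
top [266.25  379.375] [416.  202.1  27.1  47.6   5.1]
side [446.25    431.71875] [335.  221.4  33.3  12.2  88.7]
side [397.34375 429.21875] [422.1 250.3  39.9  41.4  64. ]
side [409.21875 409.84375] [415.2 202.1  27.4  52.1   3.2]
side [364.53125 370.3125 ] [521.9 156.4  36.5  94.1  23.8]
```

View pics/c3.png

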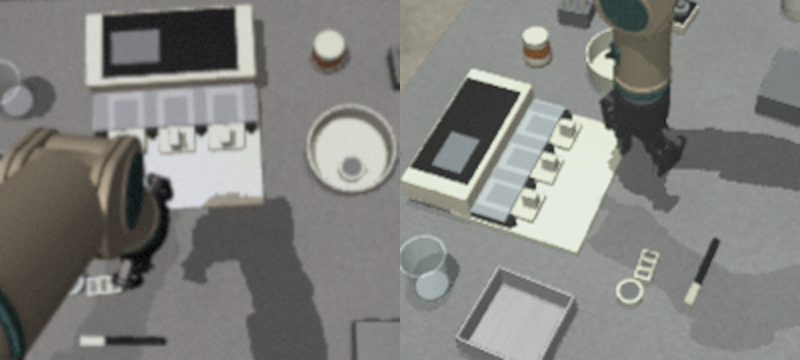

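Dish1 is in the tub (left panel (352,165)). The block and dish0 are still side by side on the bench, at (647,265) and (630,290) in the right panel.

>>> {"op": "apply_moves", "data": {"dp": [[-0.2, 0.4, 0], [-0.2, 0.4, 0], [-0.2, 0.4, 0], [-0.2, 0.4, 0], [-0.09, 0.29, 0]], "angular": [[0, 0, 1], [0, 0, 1], [0, 0, 1], [0, 0, 1], [0, 0, 1]]}}

```text
time_s: 49.78
eef_pos: [0.4152, 0.2024, 0.1488]
tcp_rot: [0.683, 0.73, -0.001, 0.001]
contact_force: [-0.4, -0.4, -0.3]
grip_width: 0.0579
finger_force: 0.0
```

>>> {"op": "apply_moves", "data": {"dp": [[0, 0, -0.4], [0, 0, -0.6], [0, 0, 0], [0, 0, 0], [0, 0, 0]], "angular": [[0, 0, 0.1], [0, 0, 0], [0, 0, 0], [0, 0, 0], [0, 0, 0]]}}

```text
time_s: 50.4
eef_pos: [0.4169, 0.201, 0.0997]
tcp_rot: [0.683, 0.731, -0.0, 0.002]
contact_force: [-0.4, -0.3, -0.4]
grip_width: 0.0582
finger_force: 0.0
```

>>> {"op": "apply_moves", "data": {"dp": [[-0.02, 0.02, -0.6], [0, 0, -0.6], [0, 0, -0.34], [0, 0, 0], [0, 0, 0]], "angular": [[0, 0, 0], [0, 0, 0], [0, 0, 0], [0, 0, 0], [0, 0, 0]]}}

```text
time_s: 51.02
eef_pos: [0.4153, 0.2021, 0.0248]
tcp_rot: [0.683, 0.731, -0.001, 0.001]
contact_force: [-0.0, 0.4, 0.6]
grip_width: 0.0577
finger_force: 0.0
```

>>> {"op": "apply_moves", "data": {"dp": [[0, 0, 0], [0, 0, 0], [0, 0, 0], [0, 0, 0], [0, 0, 0]], "angular": [[0, 0, 0], [0, 0, 0], [0, 0, 0], [0, 0, 0], [0, 0, 0]], "jaw": 0}}

```text
time_s: 51.65
eef_pos: [0.4152, 0.202, 0.025]
tcp_rot: [0.683, 0.73, -0.001, 0.001]
contact_force: [-0.3, -0.4, 7.2]
grip_width: 0.0239
finger_force: 59.1
```

>>> {"op": "apply_moves", "data": {"dp": [[0, 0, 0.3], [0, 0, 0.7], [0, 0, 0.8], [0, 0, 0.2], [0, 0, 0]], "angular": [[0, 0, 0], [0, 0, 0], [0, 0, 0], [0, 0, 0], [0, 0, 0]]}}

```text
time_s: 52.28
eef_pos: [0.4148, 0.2021, 0.1244]
tcp_rot: [0.683, 0.731, -0.001, 0.001]
contact_force: [0.4, 1.1, -1.4]
grip_width: 0.0243
finger_force: 59.2
```

>>> {"op": "apply_moves", "data": {"dp": [[0.52, 0.625, 0], [0.52, 0.625, 0], [0.52, 0.625, 0], [0.52, 0.625, 0], [0.52, 0.625, 0]], "angular": [[0, 0, 0], [0, 0, 0], [0, 0, 0], [0, 0, 0], [0, 0, 0]]}}

```text
time_s: 52.9
eef_pos: [0.5446, 0.3585, 0.1217]
tcp_rot: [0.683, 0.73, -0.003, 0.0]
contact_force: [0.8, -0.3, 0.2]
grip_width: 0.0245
finger_force: 59.2
```

>>> {"op": "apply_moves", "data": {"dp": [[0, 0, 0], [0, 0, -0.6], [0, 0, -0.6], [0, 0, -0.3], [0, 0, 0]], "angular": [[0, 0, 0], [0, 0, 0], [0, 0, 0], [0, 0, 0], [0, 0, 0]]}}

```text
time_s: 53.52
eef_pos: [0.5437, 0.3568, 0.0474]
tcp_rot: [0.683, 0.73, -0.003, 0.0]
contact_force: [0.5, -0.1, -0.2]
grip_width: 0.0245
finger_force: 59.2
```

>>> {"op": "apply_moves", "data": {"dp": [[0, 0, 0], [0, 0, 0], [0, 0, 0], [0, 0, 0.6], [0, 0, 0.9]], "angular": [[0, 0, 0], [0, 0, 0], [0, 0, 0], [0, 0, 0], [0, 0, 0]], "jaw": 0.55}}

```text
time_s: 54.15
eef_pos: [0.5438, 0.3578, 0.1239]
tcp_rot: [0.683, 0.73, -0.003, 0.0]
contact_force: [0.5, 0.4, 0.5]
grip_width: 0.0471
finger_force: 0.0
```

```bash
python3 - <<'E'
from m import *
S=snap('side','s4.png')
for uv,P in blobs('side',S,.018,(360,355,470,480),20,160): print(uv.mean(0).round(1)/.64,rect(P))
E
```

```text
[444.84375 432.96875] [335.1 224.   29.6  14.7  86.9]
[397.5   429.375] [421.2 251.7  41.2  39.3  21.7]
[365.625   365.78125] [527.9 145.1  37.4  67.2  21.6]
```

>>> {"op": "apply_moves", "data": {"dp": [[-0.61, -0.53, 0], [-0.61, -0.53, 0], [-0.61, -0.53, 0], [-0.61, -0.53, 0], [0, 0, -0.6]], "angular": [[0, 0, 0], [0, 0, 0], [0, 0, 0], [0, 0, 0], [0, 0, 0]], "jaw": 0.75}}

```text
time_s: 54.82
eef_pos: [0.4217, 0.2509, 0.0957]
tcp_rot: [0.684, 0.73, -0.0, 0.001]
contact_force: [0.6, 0.6, -0.6]
grip_width: 0.0639
finger_force: 0.0
```

>>> {"op": "apply_moves", "data": {"dp": [[0, 0, -0.6], [0, 0, -0.5], [0, 0, -0.27], [0, 0, 0], [0, 0, 0]], "angular": [[0, 0, 0], [0, 0, 0], [0, 0, 0], [0, 0, 0], [0, 0, 0]]}}

```text
time_s: 55.45
eef_pos: [0.4233, 0.2522, 0.0262]
tcp_rot: [0.683, 0.73, -0.001, 0.001]
contact_force: [0.3, 0.4, 0.1]
grip_width: 0.0642
finger_force: 0.0
```

>>> {"op": "apply_moves", "data": {"dp": [[0, 0, 0], [0, 0, 0], [0, 0, 0], [0, 0, 0], [0, 0, 0]], "angular": [[0, 0, 0], [0, 0, 0], [0, 0, 0], [0, 0, 0], [0, 0, 0]], "jaw": 0}}

```text
time_s: 56.08
eef_pos: [0.4231, 0.2524, 0.0267]
tcp_rot: [0.683, 0.73, -0.001, 0.001]
contact_force: [-0.8, -1.2, 8.6]
grip_width: 0.0373
finger_force: 59.0
```

>>> {"op": "apply_moves", "data": {"dp": [[0, 0, 0.3], [0, 0, 0.7], [0, 0, 0.8], [0, 0, 0.2], [0, 0, 0]], "angular": [[0, 0, 0], [0, 0, 0], [0, 0, 0], [0, 0, 0], [0, 0, 0]]}}

```text
time_s: 56.7
eef_pos: [0.4228, 0.2525, 0.1262]
tcp_rot: [0.683, 0.731, -0.001, 0.001]
contact_force: [0.1, -0.3, -0.8]
grip_width: 0.0366
finger_force: 60.1
```

>>> {"op": "apply_moves", "data": {"dp": [[0.2, -0.415, 0], [0.2, -0.415, 0], [0.2, -0.415, 0], [0.2, -0.415, 0], [0.2, -0.415, 0]], "angular": [[0, 0, -1], [0, 0, -1], [0, 0, -1], [0, 0, -1], [0, 0, -1]]}}

```text
time_s: 57.32
eef_pos: [0.4735, 0.1464, 0.1254]
tcp_rot: [0.816, 0.578, -0.002, 0.0]
contact_force: [-1.3, -0.2, -1.1]
grip_width: 0.0366
finger_force: 60.1
```

>>> {"op": "apply_moves", "data": {"dp": [[0.2, -0.415, 0], [0.2, -0.415, 0], [0.2, -0.415, 0], [0.2, -0.415, 0], [0.2, -0.415, 0]], "angular": [[0, 0, -1], [0, 0, -1], [0, 0, -1], [0, 0, -1], [0, 0, -1]]}}

```text
time_s: 57.95
eef_pos: [0.5234, 0.0432, 0.1255]
tcp_rot: [0.915, 0.404, -0.002, -0.0]
contact_force: [0.6, 0.3, -0.7]
grip_width: 0.0362
finger_force: 60.1
```

>>> {"op": "apply_moves", "data": {"dp": [[0.2, -0.415, 0], [0.2, -0.415, 0], [0.2, -0.415, 0], [0.2, -0.415, 0], [0.2, -0.415, 0]], "angular": [[0, 0, -1], [0, 0, -1], [0, 0, -1], [0, 0, -1], [0, 0, -1]]}}

```text
time_s: 58.58
eef_pos: [0.5733, -0.0606, 0.1254]
tcp_rot: [0.977, 0.215, -0.002, -0.0]
contact_force: [0.4, -0.0, 0.1]
grip_width: 0.0369
finger_force: 60.1
```

>>> {"op": "apply_moves", "data": {"dp": [[0.2, -0.415, 0], [0.2, -0.415, 0], [0.2, -0.415, 0], [0.2, -0.415, 0], [0.2, -0.415, 0]], "angular": [[0, 0, -1], [0, 0, -1], [0, 0, -1], [0, 0, -1], [0, 0, -1]]}}

```text
time_s: 59.2
eef_pos: [0.6231, -0.1643, 0.1253]
tcp_rot: [1.0, 0.017, -0.002, -0.001]
contact_force: [-0.5, -0.0, -0.1]
grip_width: 0.0369
finger_force: 60.1
```

>>> {"op": "apply_moves", "data": {"dp": [[0, 0, 0], [0, 0, -0.5], [0, 0, 0], [0, 0, 0], [0, 0, 0]], "angular": [[0, 0, 0], [0, 0, 0], [0, 0, 0], [0, 0, 0], [0, 0, 0]]}}

```text
time_s: 59.82
eef_pos: [0.623, -0.1628, 0.101]
tcp_rot: [1.0, 0.019, -0.001, -0.001]
contact_force: [-0.7, -1.1, -0.3]
grip_width: 0.0368
finger_force: 60.2
```

>>> {"op": "apply_moves", "data": {"dp": [[0, 0, -0.5], [0, 0, -0.4], [0, 0, -0.15], [0, 0, 0], [0, 0, 0]], "angular": [[0, 0, 0], [0, 0, 0], [0, 0, 0], [0, 0, 0], [0, 0, 0]]}}

```text
time_s: 60.45
eef_pos: [0.6231, -0.1634, 0.0485]
tcp_rot: [1.0, 0.019, -0.001, -0.0]
contact_force: [-0.3, 0.4, -0.9]
grip_width: 0.0368
finger_force: 60.2
```

>>> {"op": "apply_moves", "data": {"dp": [[0, 0, 0], [0, 0, 0], [0, 0, 0], [0, 0, 0.6], [0, 0, 0.9]], "angular": [[0, 0, 0], [0, 0, 0], [0, 0, 0], [0, 0, 0], [0, 0, 0]], "jaw": 0.62}}

```text
time_s: 61.08
eef_pos: [0.6219, -0.1624, 0.1226]
tcp_rot: [1.0, 0.019, -0.003, -0.001]
contact_force: [1.8, 0.5, 0.4]
grip_width: 0.0532
finger_force: 0.0
```

>>> {"op": "apply_moves", "data": {"dp": [[-0.6, -0.8, 1], [-0.6, -0.8, 1], [-0.6, -0.8, 1], [-0.6, -0.8, 0], [-0.6, -0.8, 0]], "angular": [[0, 0, 0], [0, 0, 0], [0, 0, 0], [0, 0, 0], [0, 0, 0]]}}

```text
time_s: 61.7
eef_pos: [0.4825, -0.3502, 0.2565]
tcp_rot: [1.0, 0.019, -0.001, -0.0]
contact_force: [0.9, -0.6, 0.4]
grip_width: 0.0527
finger_force: 0.0
```

```bash
python3 - <<'E'
from h import *
T=snap('top','t5.png');S=snap('side','s5.png')
a=cv2.resize(T[90:270,85:385,::-1],(400,240),interpolation=cv2.INTER_CUBIC)
b=cv2.resize(S[90:330,110:350,::-1],(400,400),interpolation=cv2.INTER_CUBIC)
a=cv2.copyMakeBorder(a,0,160,0,0,cv2.BORDER_CONSTANT)
cv2.imwrite('pics/c5.png',np.hstack([a,b])); print(r.state()['time_s'])
E
```

```text
61.8
```

View pics/c5.png

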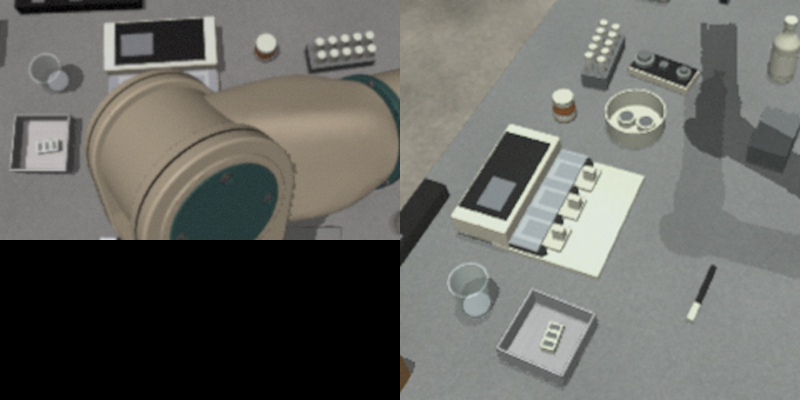

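Both dishes are in the tub at (627,118) and (645,122), and the block is in the bin at (552,337). The three cassettes sit evenly home at (590,175), (574,203) and (558,232), and the bystanders haven't moved.

```bash
python3 -c "
from rig import r
print(r.finish_job())"
```

```text
the job is handed in; nothing more can be done
None
```

The job is handed in at about 62 s of the 210 s allowed: all three cassettes are pushed home, the small key then the large key were each pressed fully without touching the stop key, both round dishes are in the tub, and the one block present is in the steel bin; the hand-in call returned no verdict.

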